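# Put a gas cup away in the pedal canister

### The arm

A 6-joint arm with a two-finger parallel gripper is mounted at the origin on a cart in front of the work surface, level with it; the furniture and walls round the work are solid. World frame = base frame: x ahead of the robot, y to its left, z up, the work surface at z = 0. Lengths are in mm, angles in rad, forces in N, time in s.
With the tool pointing down it reaches from about 350 to 775 mm from the base axis. Payload 7.3 kg.
Tool frame: the origin (TCP) lies midway between the tips of the shut fingers; the grasp point (between the pads) lies 19 mm behind it (bot.grip_depth is the distance from the TCP to the grasp point, in mm); z points along the fingers, x is the direction in which the jaws open and shut, and the axes are right-handed (so a half turn about z gives the same grasp; the last joint's range is limited). The gripper opens to 92 mm and grips with 3 to 60 N. Pads are 19 mm wide; open, the fingers measure 130 mm over their backs; the gripper's body (75 mm by 190 mm) begins 47 mm behind the grasp point.
Start: joints at [0.958, 0.342, 1.524, -0, 1.275, -0.146], TCP at [236.256, 468.858, 226.741] pointing down, gripper open.
Joint ranges: [-2.53, 2.53], [-0.77, 2.02], [0.04, 2.7], [-1, 4.14], [0.28, 2.66], [-3.11, 3.11]. Speed limits (rad/s): [2.57, 2.57, 3.14, 3.14, 3.14, 3.14].

### API

Orientations are given as [roll, pitch, yaw] about the fixed x, y, z axes, in that order (R = Rz(yaw) Ry(pitch) Rx(roll)).
In Python, from plant import bot gives the robot as it stands. The module is installed in compiled form; this text tells all that it offers.
- The arm moves only by the shell command python3 -m inch 'ROWS'. ROWS is JSON, a list that holds one entry, the list of rows, each a list of 7 numbers: the shift along the tool's x, y, z each as a share of 0.2 m, from -1 to 1, then the turn, a rotation vector about the tool's x, y, z each as a share of 45 degrees, from -1 to 1, then the closure, from -1 (fully open) to 1 (shut), so that 0 is half open. A call has exactly 10 rows; each row is the pose to reach, as a shift and turn from the pose commanded when the call began, along the tool's axes at that moment; what a row does not reach only later rows make up. A row lasts 1/8 s, in which the tool goes at most 62.5 mm and 10.7 degrees, less where a joint would pass 70% of its speed; a pose out of reach is approached as far as the arm can. A call with a number of a shift or a turn outside -1 to 1 is refused whole. A call with a gripper value outside its range is refused whole. The fingers move at their own pace and stop on an object; the grip force is fixed at half the most. Time passes only in rows, so rows that repeat a pose let the fingers close, or fill a call up. It gives the time, the measured TCP pose, the force and the opening at its end, in the units of the state.
- bot.get_obs(): the state, without advancing time (a new reading comes with each control period).
- bot.capture(name): name is "scene" or "side" or "wrist"; returns the picture (400x640x3 uint8, red, green, blue); there is no depth.
- bot.camera_params(name): a dict with "fx", "fy", "cx", "cy" (pixels), "k1" (the pictures are not rectified: a ray, as slopes to the right and down, at radius r is drawn at 1 + k1 r^2 times it, then the intrinsics apply), "R" (3x3) and "t" (3): a world point X has camera coordinates R X + t; the wrist camera has in their place "T_tool_cam" (4x4, takes a point from camera to tool coordinates, whose origin is the TCP and whose axes are the tool frame's). Camera axes: x right, y down, z forward; pixel columns grow to the right and rows downward; lengths in mm; the calibration is good to about 2 mm. A picture is of the moment at which its call begins: read the wrist's pose just before it. camera_params takes no time and is no camera call.
- bot.close_job(): hands the job in, once; it reports no verdict.
The state is a dict: "time": time; "joint_positions": joint angles; "dq": joint speeds; "tau": joint torques, N m; "tool_pos": TCP position; "tcp_rot": TCP orientation; "contact_force": force on the tool from outside, world axes, zero at the start; "moment": the same for the moment, N m; "grip_width": finger opening in mm.
Only numpy, scipy, OpenCV 4.12 (cv2) and the standard library are available. Lean on these libraries where they do the work, as an engineer would, in place of code of your own. Each camera call takes 0.05 s, during which the arm holds its last target.

### The job

Put the wider of the two loose ceramic gas cups into the closed pedal canister. Press the pedal to raise the lid, park the pedal sideways in the notch of its gate without forcing it against the gate, and let go; set the cup down inside rather than dropping it, then bring the pedal out of the notch and ease it all the way back up, so that the lid closes without slamming. Leave the other cup and the flux pot where they are.

Things in the scene. Friction and masses are not known exactly. Their poses are not given: they have to be found in the camera images.
- canister: Grey sheet-metal canister, 160 x 160 mm and 130 mm high, fixed to the bench. Origin under its centre on the bench; -x points to the pedal side (its front), +y to the left seen from there, z up. Mouth 150 x 150 mm, inner floor 62 mm above the bench. The lid (168 x 170 mm), hinged along the rear (+x) rim, stands up behind the mouth when open.
- pedal: Pedal lever; rocks about and slides on a level cross pin parallel to canister y. Origin on the pin, at canister x -0.095, 70 mm above the bench. A 10 mm round rod runs forward (-x) from the pin to a pad centred 105 mm from it; at rest the rod slopes 0.25 rad up to the pad. Pressed, the pad moves down on its arc. A spring and the lid push it up: 5 to 12 N at the pad. It carries pad.
- pad (a point): Centre of the pedal's pad, a ribbed rubber block 32 mm wide (along the canister's y), 30 mm long and 18 mm thick, tilting with the lever. It can be pinched across its width from above or pushed from above. At rest about 96 mm above the bench, with the pedal fully down about 33 to 56 mm.
- pedal_slide (a joint): Place of the pedal along its pin, m: 0 = in line with the slot's upright leg (its start, and where it must return); grows toward canister +y to about 0.025 at the end of the notch. About 1 N of friction. It enters or leaves the notch only with the rod down near the slot's bottom; in the notch, a released pedal springs up by some mm against the ledge over it and stays.
- lid (a joint): Lid angle, rad: 0 = shut; about 1.2 to 2.1 with the pedal parked in the notch. It is linked to the pedal: 3.7 rad of lid for each rad of pedal. Pedal fully down on the slot's bottom is about 0.39 to 0.61 rad from rest.
- gate: Gate round the rod: two fixed dark posts with an upright 6 mm steel plate clamped between, 75 mm in front of the pin. Its L slot: upright leg 16 mm wide, open above; at the foot a notch 14 mm high, running 22 mm on to canister +y. The slot's bottom stops the rod. The plate's height varies by 8 mm either way and is not given: feel for it. Over 25 N damages it. Origin: canister's centre, z 4 mm.
- wide_mid (a point): Centre, half-way up, of the wider pink ceramic gas cup, to be put away: 24 mm across, 46 mm high, standing, 22 g. It stands among the other things on the right-hand part of the bench.
- slim_mid (a point): Centre, half-way up, of the slimmer pink ceramic gas cup (17 mm across, 46 mm high), which stays where it is. The two cups may stand in each other's places. A third pink cup of 20 mm farther back and to the right, by the vise, is fixed to the bench and plays no part.
- pot_mid (a point): Centre of the loose round flux pot, 58 mm across, 28 mm high, which stays where it is.

How it is judged:
By the outcome, as a careful person would: the job done as asked, in the order asked, and still so for the second after the job is handed in, with the robot touching nothing.
It also fails if it takes over 72 s, if anything falls off the work surface, if the arm or the gripper's body presses on something with over 40 N, if the wrist force passes 120 N, or if a joint passes its speed limit or range.

## Working session

There is one attempt and no reset: what is moved stays moved. The work goes in short steps, Python scripts to look and compute and a shell command to move; the robot and the scene stay as the last step left them, time stands still between calls to the robot, and variables do not carry over. Pictures are saved under pics/ and viewed, and the job is handed in when it is done.

```bash
mkdir -p pics; cat > h.py <<'E'
import numpy as np, cv2
from plant import bot
from scipy.spatial.transform import Rotation as Ro
def snap(n,f):
    o=bot.get_obs(); im=bot.capture(n); cv2.imwrite('pics/'+f+'.png',im[:,:,::-1]); return o,im
def cam(n,o=None):
    p=bot.camera_params(n)
    if 'R' in p: return p,np.array(p['R']),np.array(p['t'])
    T=np.array(p['T_tool_cam']); W=np.eye(4); W[:3,:3]=Ro.from_euler('xyz',o['tcp_rot']).as_matrix(); W[:3,3]=o['tool_pos']
    M=np.linalg.inv(W@T); return p,M[:3,:3],M[:3,3]
def proj(n,X,o=None):
    p,R,t=cam(n,o); c=np.atleast_2d(X)@R.T+t; s=c[:,:2]/c[:,2:]; r2=(s**2).sum(1,keepdims=True); s=s*(1+p['k1']*r2)
    return s*[p['fx'],p['fy']]+[p['cx'],p['cy']]
def ray(n,uv,o=None):
    p,R,t=cam(n,o); d=(np.array(uv,float)-[p['cx'],p['cy']])/[p['fx'],p['fy']]; s=d.copy()
    for _ in range(20): s=d/(1+p['k1']*(s@s))
    v=R.T@np.array([s[0],s[1],1]); return -R.T@t, v
def onz(n,uv,z,o=None):
    c,v=ray(n,uv,o); return c+v*(z-c[2])/v[2]
def tri(a,ua,b,ub,oa=None,ob=None):
    c1,v1=ray(a,ua,oa);c2,v2=ray(b,ub,ob)
    A=np.stack([v1,-v2],1); s=np.linalg.lstsq(A,c2-c1,rcond=None)[0]; p,q=c1+v1*s[0],c2+v2*s[1]
    return (p+q)/2,np.linalg.norm(p-q)
E
python3 - <<'E'
from h import *
np.set_printoptions(suppress=True,precision=3)
for n in ['scene','side','wrist']:
    o,_=snap(n,n+'0')
print(o)
for n in ['scene','side','wrist']:
    p,R,t=cam(n,o); print(n,p['fx'],p['k1'],-R.T@t,R[2])
print(bot.camera_params('wrist')['T_tool_cam'])
E
```

```text
{'time': 0.1, 'joint_positions': array([ 0.958,  0.343,  1.525, -0.   ,  1.275, -0.146]), 'dq': array([ 0.   , -0.   , -0.001,  0.   , -0.   ,  0.   ]), 'tau': array([  0.001, -43.201, -24.469,   0.072,   0.053,  -0.   ]), 'tool_pos': array([236.041, 468.55 , 226.138]), 'tcp_rot': array([-3.141,  0.001,  1.104]), 'contact_force': array([-0.887, -0.493, -0.417]), 'moment': array([-0.013,  0.01 ,  0.094]), 'grip_width': 91.58975493875366}
scene 431.4214363084547 -0.10939217336338389 [  23.631 -887.401  759.963] [ 0.426  0.717 -0.551]
side 383.1318423401225 -0.04071088186475338 [  26.839 -883.629  936.053] [ 0.408  0.65  -0.641]
wrist 354.9636703818669 0.022892227773913223 [169.927 500.739 382.779] [ 0.243 -0.123 -0.962]
[[   1.      -0.002    0.001   -1.21 ]
 [   0.001    0.962    0.272  -73.55 ]
 [  -0.001   -0.272    0.962 -156.628]
 [   0.       0.       0.       1.   ]]
```

View pics/scene0.png

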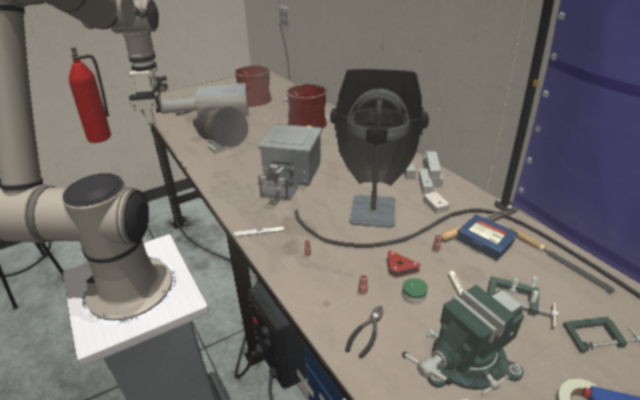

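View pics/side0.png

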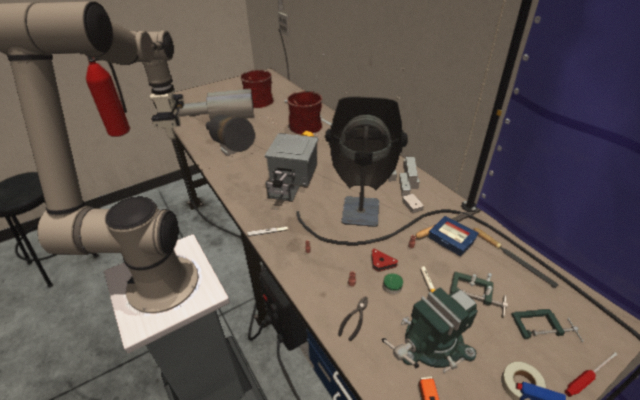

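View pics/wrist0.png

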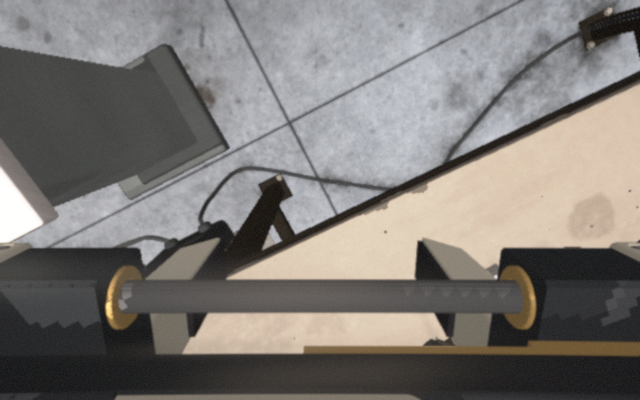

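The scene view shows the canister near (290,155) with its pedal towards the viewer at (275,185). The cups are at (308,248) and (363,284), the fixed cup at (437,242), and the pot at (415,290). Next I'll zoom in.

```bash
python3 - <<'E'
import cv2,numpy as np
a=cv2.imread('pics/scene0.png');b=cv2.imread('pics/side0.png')
z=lambda i,x,y,w,h,s:cv2.resize(i[y:y+h,x:x+w],None,fx=s,fy=s,interpolation=cv2.INTER_CUBIC)
cv2.imwrite('pics/z1.png',np.hstack([z(a,245,115,80,100,5),z(b,250,120,80,100,5)]))
cv2.imwrite('pics/z2.png',np.hstack([z(a,290,230,100,75,4),z(b,290,230,100,75,4)]))
E
```

```text
(no output)
```

View pics/z1.png

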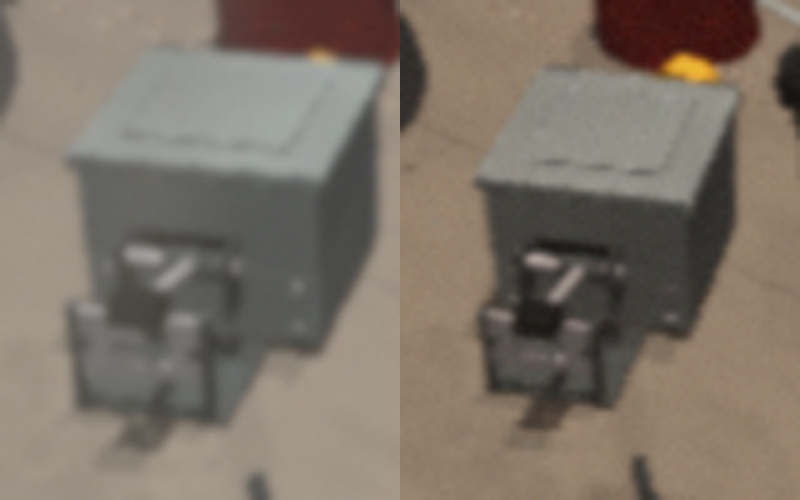

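View pics/z2.png

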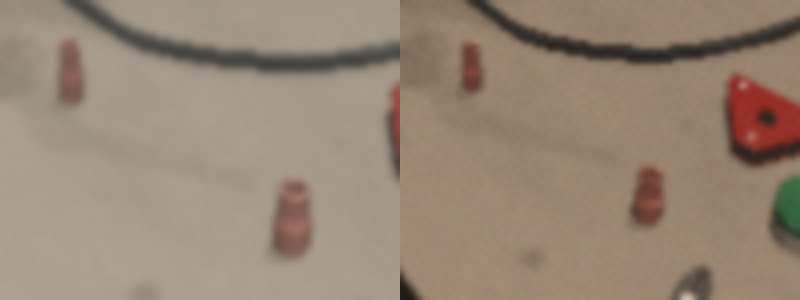

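```bash
python3 - <<'E'
from h import *
from scipy.optimize import least_squares
np.set_printoptions(suppress=True,precision=1)
S=np.array([[258.6,146.4],[309.4,151],[322,128.4],[275.4,124.6]]);D=np.array([[265.2,156.4],[308,160.6],[317.6,138.4],[279,134]])
for i in range(4):
  print(onz('scene',S[i],132),onz('side',D[i],132),tri('scene',S[i],'side',D[i]))
def pts(q):
  c,s=np.cos(q[2]),np.sin(q[2]); L=np.array([[-84+q[3],85],[-84+q[3],-85],[84+q[3],-85],[84+q[3],85]])
  return np.c_[L@np.array([[c,s],[-s,c]])+q[:2],np.full(4,132.)]
for fixed in (0,):
  f=lambda q:np.r_[(proj('scene',pts([*q,0]))-S).ravel(),(proj('side',pts([*q,0]))-D).ravel()]
  m=onz('scene',S.mean(0),132)
  r=least_squares(f,[m[0],m[1],-0.3]); print(r.x[:2],'yaw %.3f'%r.x[2],r.fun)
def mk(n,base,top):
  print(n,[onz(n,base,0),onz(n,top,46)])
# cups: base centre / top centre pixels
z=lambda x,y,p=0:(290+(x-p)/4,230+y/4)
for nm,sb,st,db,dt in [('far',z(71,99),z(68,42),z(472,86,400),z(471,44,400)),('near',z(292,247),z(294,185),z(649,217,400),z(650,171,400))]:
  print(nm); mk('scene',sb,st); mk('side',db,dt)
  X=onz('side',dt,46); 
  for w in (17,24):
    for n in('scene','side'):
      p,R,t=cam(n); print(w,n,'px width',p['fx']*w/(R[2]@X+t[2]))
print(onz('scene',(415,290),14))
E
```

```text
[496.  261.7 132. ] [496.6 261.3 132. ] (array([496.1, 260.9, 132.4]), np.float64(0.8069126590373459))
[613.9 142.9 132. ] [616.1 145.1 132. ] (array([621. , 154.5, 124.8]), np.float64(0.7814589999429269))
[734.1 260.2 132. ] [730.8 258.9 132. ] (array([726.4, 249.7, 138. ]), np.float64(2.086432588969558))
[616.5 380.2 132. ] [618.5 379.  132. ] (array([617. , 378.7, 132.5]), np.float64(2.31609459776999))
[615.4 261.5] yaw 0.773 [-0.3 -0.2  0.3  0.   0.3  0.  -0.2 -0.1 -0.5 -0.2  0.1  0.5  0.8 -0.3
 -0.7 -0. ]
far
scene [array([ 436.6, -136.9,    0. ]), array([ 438., -134.,   46.])]
side [array([ 438.3, -136.3,    0. ]), array([ 440.9, -134. ,   46. ])]
17 scene px width 6.596519007002946
17 side px width 5.309230140788995
24 scene px width 9.312732715768863
24 side px width 7.495383728172698
near
scene [array([ 479.2, -322.6,    0. ]), array([ 481.8, -318. ,   46. ])]
side [array([ 480.1, -323.3,    0. ]), array([ 483.2, -317.6,   46. ])]
17 scene px width 7.347158996155789
17 side px width 5.790730807900174
24 scene px width 10.372459759278762
24 side px width 8.17514937585907
[ 575.6 -396.    14. ]
```

```bash
python3 -m inch '[[[-0.12,0.12,0,0,0,-0.12,-1],[-0.25,0.25,0,0,0,-0.25,-1],[-0.38,0.38,0,0,0,-0.38,-1],[-0.5,0.5,0,0,0,-0.5,-1],[-0.62,0.62,0,0,0,-0.62,-1],[-0.75,0.75,0,0,0,-0.75,-1],[-0.88,0.88,0,0,0,-0.88,-1],[-1,1,0,0,0,-1,-1],[-1,1,0,0,0,-1,-1],[-1,1,0,0,0,-1,-1]]]'
```

```text
time: 1.4
tool_pos: [324.7, 200.5, 226.7]
tcp_rot: [-3.142, -0.0, 1.888]
contact_force: [-0.1, 0.7, -0.5]
grip_width: 91.8
```

```bash
python3 -m inch '[[[-0.12,0.12,0.02,0,0,-0.12,-0.2],[-0.24,0.24,0.04,0,0,-0.24,-0.2],[-0.36,0.36,0.06,0,0,-0.36,-0.2],[-0.48,0.48,0.08,0,0,-0.48,-0.2],[-0.595,0.594,0.08,0,0,-0.58,-0.2],[-0.595,0.594,0.08,0,0,-0.58,-0.2],[-0.595,0.594,0.08,0,0,-0.58,-0.2],[-0.595,0.594,0.08,0,0,-0.58,-0.2],[-0.595,0.594,0.08,0,0,-0.58,-0.2],[-0.595,0.594,0.08,0,0,-0.58,-0.2]]]'; python3 - <<'E'
from h import *
o,im=snap('wrist','w1'); print(o['tool_pos'],o['tcp_rot'],o['grip_width'],o['joint_positions'])
c,s=np.cos(.773),np.sin(.773)
W=lambda x,y,z:[615.4+c*x-s*y,261.5+s*x+c*y,z]
P=[W(-196.7,0,96),W(-196.7,16,105),W(-196.7,-16,105),W(-80,80,130),W(-80,-80,130),W(-95,0,70),W(-170,0,88.6)]
print(proj('wrist',P,o))
E
```

```text
time: 2.65
tool_pos: [474.7, 124.7, 210.9]
tcp_rot: [3.141, 0.0, 2.345]
contact_force: [-0.8, 0.5, 0.3]
grip_width: 54.8
[474.72230771 124.73115633 210.94536303] [3.14120145e+00 1.66853616e-04 2.34524872e+00] 54.78595295921959 [ 1.00574829e-01  2.93513108e-01  1.64077639e+00  1.21709959e-04
  1.20689334e+00 -2.24471722e+00]
[[320.2478661  197.7530563 ]
 [341.06832614 200.8367623 ]
 [299.43192992 200.84326875]
 [421.98654527 352.24879253]
 [218.50393682 352.35807508]
 [320.24852675 294.77599124]
 [320.2479409  226.31179182]]
```

View pics/w1.png

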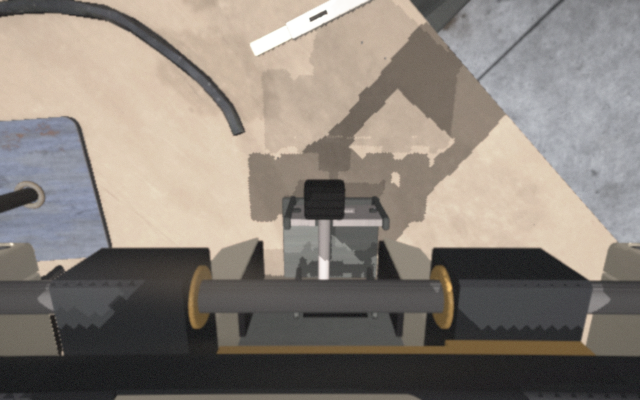

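```bash
python3 - <<'E'
from h import *
o=bot.get_obs()
c,s=np.cos(.773),np.sin(.773)
W=lambda x,y,z:[615.4+c*x-s*y,261.5+s*x+c*y,z]
for x in (-180,-170,-160):
  for z in (0,40,80,100): print(x,z,proj('wrist',[W(x,-25,z),W(x,50,z)],o).round(0).tolist())
im=cv2.imread('pics/w1.png'); cv2.imwrite('pics/w1z.png',cv2.resize(im[150:300,250:420],None,fx=4.5,fy=4,interpolation=cv2.INTER_CUBIC))
E
```

```text
-180 0 [[297.0, 189.0], [367.0, 189.0]]
-180 40 [[294.0, 199.0], [373.0, 199.0]]
-180 80 [[291.0, 212.0], [379.0, 212.0]]
-180 100 [[289.0, 219.0], [383.0, 219.0]]
-170 0 [[297.0, 198.0], [367.0, 198.0]]
-170 40 [[294.0, 209.0], [372.0, 209.0]]
-170 80 [[291.0, 223.0], [379.0, 223.0]]
-170 100 [[289.0, 231.0], [383.0, 231.0]]
-160 0 [[297.0, 207.0], [367.0, 207.0]]
-160 40 [[295.0, 219.0], [372.0, 219.0]]
-160 80 [[291.0, 234.0], [378.0, 234.0]]
-160 100 [[290.0, 243.0], [382.0, 243.0]]
```

View pics/w1z.png

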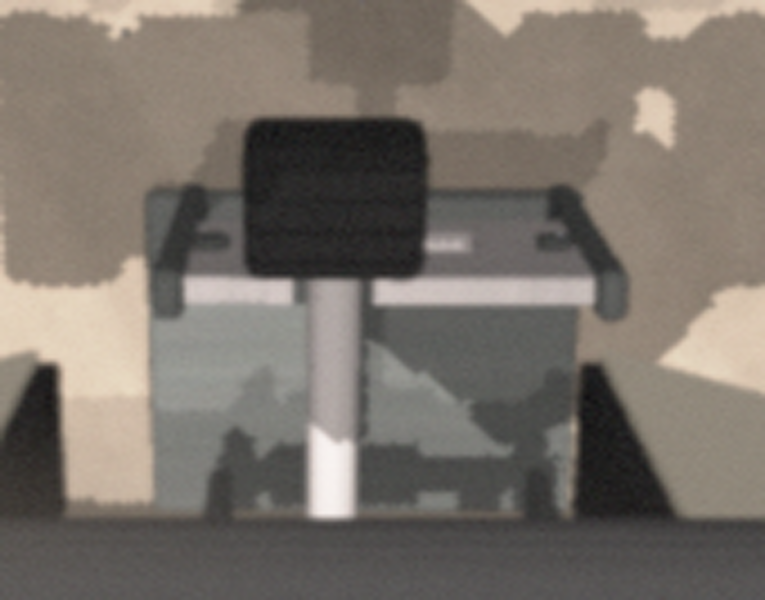

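```bash
python3 -m inch '[[[0.016,0,0.12,0,0,0,-0.2],[0.016,0,0.26,0,0,0,-0.2],[0.016,0,0.4,0,0,0,-0.2],[0.016,0,0.54,0,0,0,-0.2],[0.016,0,0.62,0,0,0,-0.2],[0.016,0,0.665,0,0,0,-0.2],[0.016,0,0.665,0,0,0,-0.2],[0.016,0,0.665,0,0,0,0.5],[0.016,0,0.665,0,0,0,0.5],[0.016,0,0.665,0,0,0,0.5]]]'; python3 - <<'E'
from h import *
o,im=snap('wrist','w2'); print(o['tool_pos'],o['contact_force'],o['grip_width'])
o,im=snap('scene','s2')
E
```

```text
time: 3.95
tool_pos: [473.0, 126.8, 78.2]
tcp_rot: [3.141, 0.001, 2.345]
contact_force: [-0.2, 0.2, 1.3]
grip_width: 32.0
[473.0088074  126.79140422  78.17841258] [-0.2420064   0.2151346   1.28959559] 32.004667514066746
```

View pics/w2.png

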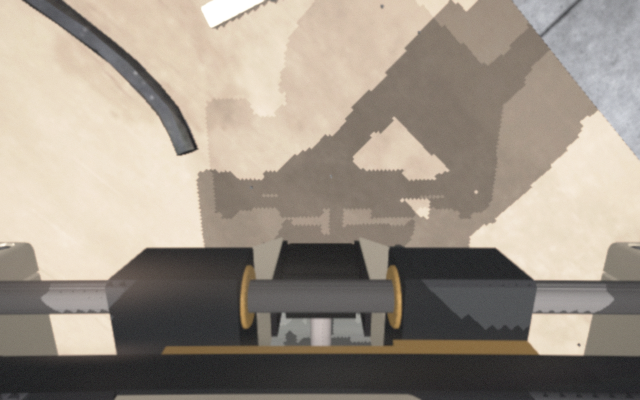

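```bash
python3 -m inch '[[[0,-0.003,0.01,0,0,0,0.5],[0,-0.007,0.03,0,0,0,0.5],[0,-0.011,0.055,0,0,0,0.5],[0,-0.014,0.08,0,0,0,0.5],[0,-0.015,0.105,0,0,0,0.5],[0,-0.016,0.13,0,0,0,0.5],[0,-0.016,0.15,0,0,0,0.5],[0,-0.014,0.17,0,0,0,0.5],[0,-0.012,0.19,0,0,0,0.5],[0,-0.012,0.19,0,0,0,0.5]]]'; python3 - <<'E'
from h import *
o,im=snap('side','d3'); print(o['tool_pos'],o['contact_force'],o['moment'],o['grip_width'])
cv2.imwrite('pics/d3z.png',cv2.resize(im[80:230,200:360,::-1],None,fx=4,fy=4))
E
```

```text
time: 5.3
tool_pos: [470.9, 124.8, 40.3]
tcp_rot: [-3.142, 0.0, 2.345]
contact_force: [-3.1, -2.0, 8.9]
grip_width: 31.6
[470.92093926 124.80751505  40.32035328] [-3.05413552 -2.03381151  8.86523638] [-0.19141207  0.42192753 -0.01368989] 31.57163828399759
```

View pics/d3z.png

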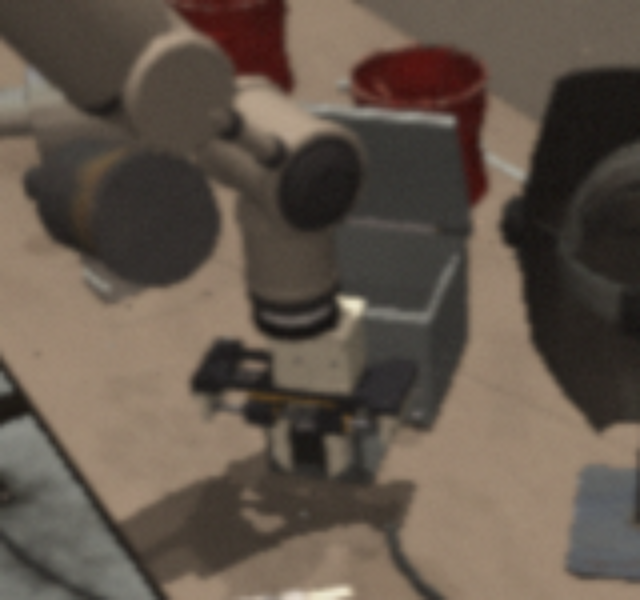

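```bash
python3 -m inch '[[[0,0,0.003,0,0,0,0.5],[0,0.001,0.006,0,0,0,0.5],[0,0.001,0.009,0,0,0,0.5],[0,0.001,0.012,0,0,0,0.5],[0,0.002,0.015,0,0,0,0.5],[0,0.002,0.018,0,0,0,0.5],[0,0.003,0.02,0,0,0,0.5],[0,0.003,0.02,0,0,0,0.5],[0,0.003,0.02,0,0,0,0.5],[0,0.003,0.02,0,0,0,0.5]]]'
```

```text
time: 6.6
tool_pos: [471.2, 125.1, 36.5]
tcp_rot: [-3.141, 0.0, 2.345]
contact_force: [-3.8, -3.1, 9.6]
grip_width: 31.9
```

```bash
python3 -m inch '[[[0,-0.002,0.003,0,0,0,0.5],[0,-0.003,0.006,0,0,0,0.5],[0,-0.003,0.009,0,0,0,0.5],[0,-0.003,0.012,0,0,0,0.5],[0,-0.003,0.015,0,0,0,0.5],[0,-0.002,0.018,0,0,0,0.5],[0,-0.002,0.02,0,0,0,0.5],[0,-0.002,0.02,0,0,0,0.5],[0,-0.002,0.02,0,0,0,0.5],[0,-0.002,0.02,0,0,0,0.5]]]'
```

```text
time: 7.85
tool_pos: [471.6, 125.3, 32.8]
tcp_rot: [3.14, 0.001, 2.345]
contact_force: [-1.9, -0.8, 10.6]
grip_width: 31.8
```

```bash
python3 -m inch '[[[0,0,0.003,0,0,0,0.5],[0,0,0.006,0,0,0,0.5],[0,0.001,0.009,0,0,0,0.5],[0,0.001,0.012,0,0,0,0.5],[0,0.001,0.015,0,0,0,0.5],[0,0.002,0.018,0,0,0,0.5],[0,0.002,0.02,0,0,0,0.5],[0,0.002,0.02,0,0,0,0.5],[0,0.002,0.02,0,0,0,0.5],[0,0.002,0.02,0,0,0,0.5]]]'
```

```text
time: 9.1
tool_pos: [472.0, 125.7, 28.8]
tcp_rot: [3.14, 0.001, 2.345]
contact_force: [-2.2, 1.0, 11.2]
grip_width: 31.8
```

```bash
python3 -m inch '[[[0,0,0.003,0,0,0,0.5],[0,0,0.006,0,0,0,0.5],[0,0.001,0.009,0,0,0,0.5],[0,0.001,0.012,0,0,0,0.5],[0,0.002,0.015,0,0,0,0.5],[0,0.002,0.017,0,0,0,0.5],[0,0.003,0.017,0,0,0,0.5],[0,0.003,0.017,0,0,0,0.5],[0,0.003,0.017,0,0,0,0.5],[0,0.003,0.017,0,0,0,0.5]]]'
```

```text
time: 10.35
tool_pos: [472.4, 126.2, 25.4]
tcp_rot: [3.14, 0.001, 2.345]
contact_force: [-3.1, -0.0, 11.1]
grip_width: 31.9
```

```bash
python3 -m inch '[[[0,0,0.003,0,0,0,0.5],[0,0,0.006,0,0,0,0.5],[0,0.001,0.009,0,0,0,0.5],[0,0.001,0.012,0,0,0,0.5],[0,0.001,0.015,0,0,0,0.5],[0,0.002,0.017,0,0,0,0.5],[0,0.002,0.017,0,0,0,0.5],[0,0.002,0.017,0,0,0,0.5],[0,0.002,0.017,0,0,0,0.5],[0,0.002,0.017,0,0,0,0.5]]]'
```

```text
time: 11.6
tool_pos: [473.0, 126.6, 22.1]
tcp_rot: [3.139, 0.001, 2.345]
contact_force: [-2.3, 0.5, 11.9]
grip_width: 31.8
```

```bash
python3 -m inch '[[[0,0,0.003,0,0,0,0.5],[0,0,0.006,0,0,0,0.5],[0,0.001,0.009,0,0,0,0.5],[0,0.001,0.012,0,0,0,0.5],[0,0.002,0.014,0,0,0,0.5],[0,0.003,0.014,0,0,0,0.5],[0,0.003,0.014,0,0,0,0.5],[0,0.003,0.014,0,0,0,0.5],[0,0.003,0.014,0,0,0,0.5],[0,0.003,0.014,0,0,0,0.5]]]'; python3 - <<'E'
from h import *
o,im=snap('scene','s4')
cv2.imwrite('pics/s4z.png',cv2.resize(im[130:215,235:335,::-1],None,fx=7,fy=7,interpolation=cv2.INTER_CUBIC))
E
```

```text
time: 12.85
tool_pos: [473.4, 127.1, 19.4]
tcp_rot: [3.139, 0.001, 2.345]
contact_force: [-2.0, 2.6, 11.6]
grip_width: 31.8
```

View pics/s4z.png

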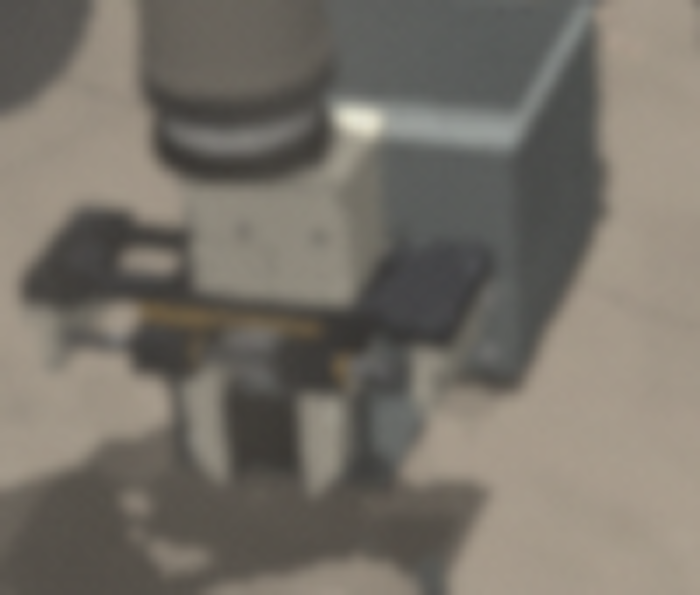

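```bash
python3 -m inch '[[[0,0,0.003,0,0,0,0.5],[0,0,0.006,0,0,0,0.5],[0,0.001,0.009,0,0,0,0.5],[0,0.001,0.011,0,0,0,0.5],[0,0.002,0.013,0,0,0,0.5],[0,0.002,0.014,0,0,0,0.5],[0,0.002,0.014,0,0,0,0.5],[0,0.002,0.014,0,0,0,0.5],[0,0.002,0.014,0,0,0,0.5],[0,0.002,0.014,0,0,0,0.5]]]'
```

```text
time: 14.15
tool_pos: [473.9, 127.5, 16.7]
tcp_rot: [3.139, 0.001, 2.345]
contact_force: [-2.2, 2.3, 11.5]
grip_width: 31.5
```

```bash
python3 - <<'E'
from h import *
o,im=snap('wrist','w5'); print(o['contact_force'],o['moment'])
a=cv2.imread('pics/w2.png')[230:360,220:430];b=im[230:360,220:430,::-1]
cv2.imwrite('pics/w5z.png',np.vstack([cv2.resize(k,None,fx=3,fy=2.2,interpolation=cv2.INTER_CUBIC) for k in (a,b)]))
E
```

```text
[-2.16995646  2.27264926 11.49360717] [ 0.71683294  0.16077682 -0.02601097]
```

View pics/w5z.png

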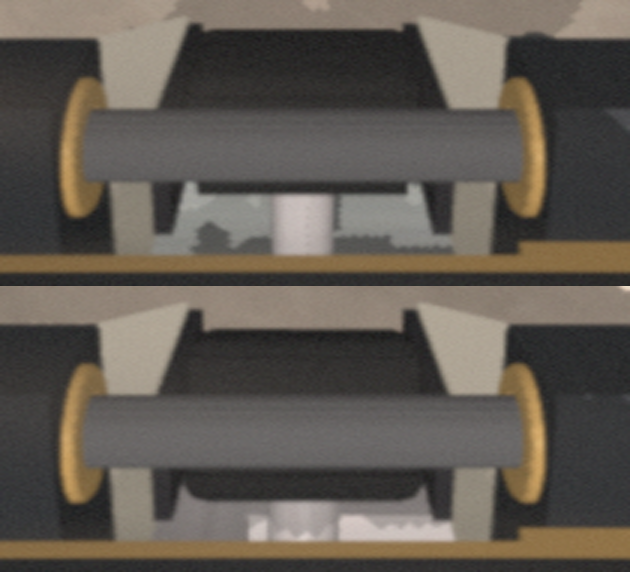

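```bash
python3 -m inch '[[[0,0,0.003,0,0,0,0.5],[0,0,0.005,0,0,0,0.5],[0,0.001,0.007,0,0,0,0.5],[0,0.001,0.009,0,0,0,0.5],[0,0.001,0.01,0,0,0,0.5],[0,0.002,0.01,0,0,0,0.5],[0,0.002,0.01,0,0,0,0.5],[0,0.002,0.01,0,0,0,0.5],[0,0.002,0.01,0,0,0,0.5],[0,0.002,0.01,0,0,0,0.5]]]'
```

```text
time: 15.45
tool_pos: [474.3, 127.9, 14.8]
tcp_rot: [3.138, 0.001, 2.345]
contact_force: [-2.4, 3.2, 12.9]
grip_width: 32.0
```

```bash
python3 -m inch '[[[0,0,0.003,0,0,0,0.5],[0,0,0.005,0,0,0,0.5],[0,0.001,0.007,0,0,0,0.5],[0,0.001,0.008,0,0,0,0.5],[0,0.001,0.008,0,0,0,0.5],[0,0.001,0.008,0,0,0,0.5],[0,0.001,0.008,0,0,0,0.5],[0,0.001,0.008,0,0,0,0.5],[0,0.001,0.008,0,0,0,0.5],[0,0.001,0.008,0,0,0,0.5]]]'
```

```text
time: 16.7
tool_pos: [474.5, 128.0, 13.7]
tcp_rot: [3.138, 0.002, 2.345]
contact_force: [-4.8, 3.1, 19.4]
grip_width: 32.1
```

```bash
python3 -m inch '[[[0,-0.001,-0.006,0,0,0,0.5],[0,-0.001,-0.01,0,0,0,0.5],[0,-0.001,-0.01,0,0,0,0.5],[0.008,-0.001,-0.01,0,0,0,0.5],[0.018,-0.001,-0.01,0,0,0,0.5],[0.028,-0.001,-0.01,0,0,0,0.5],[0.038,-0.001,-0.01,0,0,0,0.5],[0.045,-0.001,-0.01,0,0,0,0.5],[0.05,-0.001,-0.01,0,0,0,0.5],[0.05,-0.001,-0.01,0,0,0,0.5]]]'
```

```text
time: 17.95
tool_pos: [467.7, 134.5, 14.9]
tcp_rot: [3.139, 0.002, 2.345]
contact_force: [0.9, 0.1, 8.5]
grip_width: 31.8
```

```bash
python3 -m inch '[[[0.008,0,0,0,0,0,0.5],[0.016,0,0,0,0,0,0.5],[0.025,0,0,0,0,0,0.5],[0.034,0,0,0,0,0,0.5],[0.042,0,0,0,0,0,0.5],[0.048,0,0,0,0,0,0.5],[0.052,0,0,0,0,0,0.5],[0.052,0,0,0,0,0,0.5],[0.052,0,0,0,0,0,0.5],[0.052,0,0,0,0,0,0.5]]]'
```

```text
time: 19.2
tool_pos: [460.5, 142.0, 14.9]
tcp_rot: [3.138, 0.002, 2.345]
contact_force: [0.1, 0.1, 8.8]
grip_width: 31.9
```

```bash
python3 -m inch '[[[0,0,-0.004,0,0,0,0.5],[0,-0.001,-0.008,0,0,0,0.5],[0,-0.001,-0.012,0,0,0,0.5],[0,-0.002,-0.016,0,0,0,0.5],[0,-0.002,-0.02,0,0,0,0.5],[0,-0.002,-0.02,0,0,0,0.5],[0,-0.002,-0.02,0,0,0,0],[0,-0.002,-0.02,0,0,0,0],[0,-0.002,-0.02,0,0,0,0],[0,-0.002,-0.02,0,0,0,0]]]'
```

```text
time: 20.45
tool_pos: [458.3, 141.5, 17.5]
tcp_rot: [-3.141, -0.0, 2.345]
contact_force: [-0.8, -0.7, -0.5]
grip_width: 46.3
```

```bash
python3 -m inch '[[[0,0,-0.08,0,0,0,0],[0,0,-0.2,0,0,0,0],[0,0,-0.35,0,0,0,0],[0,0,-0.5,0,0,0,0],[0,0,-0.65,0,0,0,-0.2],[0,0,-0.8,0,0,0,-0.2],[0,0,-0.9,0,0,0,-0.2],[0,0,-0.95,0,0,0,-0.2],[0,0,-0.95,0,0,0,-0.2],[0,0,-0.95,0,0,0,-0.2]]]'; python3 - <<'E'
from h import *
o,im=snap('wrist','w6'); print(o['tool_pos'],o['tcp_rot'],o['contact_force'])
o2,im=snap('side','d6');cv2.imwrite('pics/d6z.png',cv2.resize(im[90:230,220:350,::-1],None,fx=4,fy=4,interpolation=cv2.INTER_CUBIC))
E
```

```text
time: 21.7
tool_pos: [458.1, 141.4, 206.8]
tcp_rot: [-3.14, -0.001, 2.345]
contact_force: [0.5, 0.4, 0.2]
grip_width: 55.3
[458.07233173 141.38387709 206.76208319] [-3.14021891e+00 -1.09987892e-03  2.34488339e+00] [0.4893388  0.35987114 0.19418597]
```

View pics/w6.png

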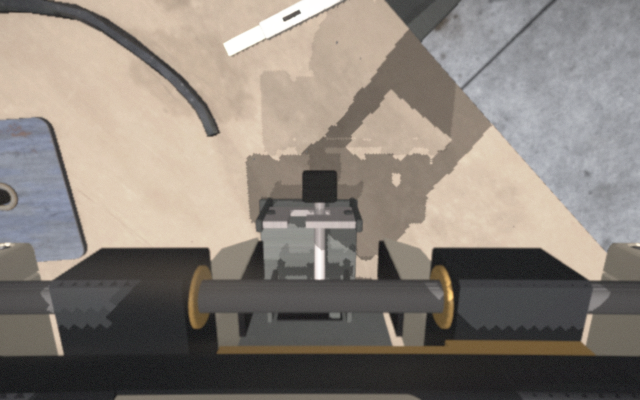

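View pics/d6z.png

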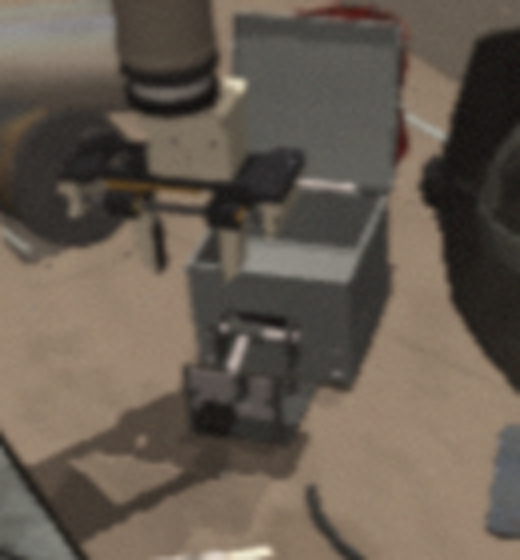

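```bash
python3 -m inch '[[[-0.08,-0.07,0,0,0,0.08,-0.2],[-0.22,-0.2,0,0,0,0.22,-0.2],[-0.38,-0.34,0,0,0,0.38,-0.2],[-0.54,-0.48,0,0,0,0.54,-0.2],[-0.7,-0.62,0,0,0,0.7,-0.2],[-0.84,-0.75,0,0,0,0.84,-0.2],[-0.94,-0.84,0,0,0,0.94,-0.2],[-1,-0.89,0,0,0,1,-0.2],[-1,-0.89,0,0,0,1,-0.2],[-1,-0.89,0,0,0,1,-0.2]]]'
```

```text
time: 23.05
tool_pos: [471.0, -125.1, 207.6]
tcp_rot: [-3.141, -0.001, 1.561]
contact_force: [0.5, 0.5, -0.0]
grip_width: 55.1
```

```bash
python3 -m inch '[[[-0.08,0,0.02,0,0,0,-0.2],[-0.22,0.01,0.06,0,0,0,-0.2],[-0.38,0.02,0.1,0,0,0,-0.2],[-0.54,0.03,0.15,0,0,0,-0.2],[-0.7,0.04,0.2,0,0,0,-0.2],[-0.84,0.05,0.24,0,0,0,-0.2],[-0.93,0.057,0.27,0,0,0,-0.2],[-0.975,0.057,0.28,0,0,0,-0.2],[-0.975,0.057,0.28,0,0,0,-0.2],[-0.975,0.057,0.28,0,0,0,-0.2]]]'; python3 - <<'E'
from h import *
o,im=snap('wrist','w7'); print(o['tool_pos'],o['tcp_rot'],o['joint_positions'])
print(proj('wrist',[[480.5,-320,0],[480.5,-320,46],[480.5,-308,46],[480.5,-332,46]],o))
E
```

```text
time: 24.3
tool_pos: [480.5, -320.4, 152.1]
tcp_rot: [3.141, -0.0, 1.56]
contact_force: [0.1, -0.2, -0.3]
grip_width: 55.2
[ 480.51850959 -320.38558044  152.05622837] [ 3.14122258e+00 -7.92132624e-05  1.56025524e+00] [-7.20903156e-01  5.03203741e-01  1.48445438e+00  3.29638690e-04
  1.15370565e+00 -2.28129189e+00]
[[321.69017187 187.05985803]
 [321.97770603 201.04036187]
 [337.58652219 200.85512491]
 [306.37180064 201.22551737]]
```

View pics/w7.png

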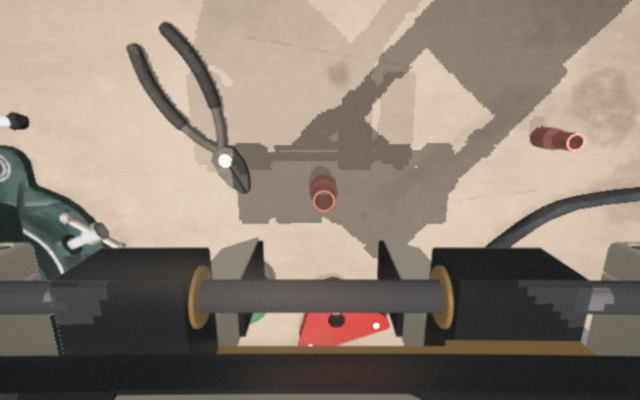

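```bash
python3 - <<'E'
import cv2,numpy as np
a=cv2.imread('pics/w7.png')[165:225,290:360]; b=cv2.imread('pics/w7.png')[110:170,520:590]
cv2.imwrite('pics/w7z.png',np.hstack([cv2.resize(k,None,fx=5.5,fy=5.5,interpolation=cv2.INTER_CUBIC) for k in (a,b)]))
E
```

```text
(no output)
```

View pics/w7z.png

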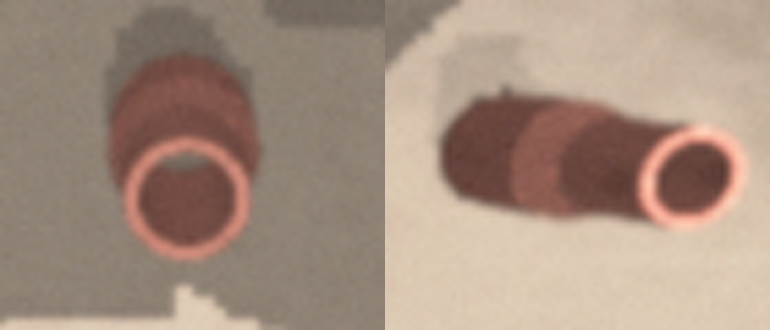

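```bash
python3 -m inch '[[[0.005,0,0.1,0,0,0,-0.2],[0.005,0,0.25,0,0,0,-0.2],[0.005,0,0.42,0,0,0,-0.2],[0.005,0,0.57,0,0,0,-0.2],[0.005,0,0.66,0,0,0,-0.1],[0.005,0,0.705,0,0,0,0],[0.005,0,0.705,0,0,0,0.2],[0.005,0,0.705,0,0,0,0.35],[0.005,0,0.705,0,0,0,0.6],[0.005,0,0.705,0,0,0,0.6]]]'; python3 - <<'E'
from h import *
o,im=snap('wrist','w8'); print(o['tool_pos'],o['contact_force'],o['grip_width'])
E
```

```text
time: 25.6
tool_pos: [480.8, -320.3, 11.5]
tcp_rot: [3.14, 0.001, 1.559]
contact_force: [0.3, 1.0, 3.8]
grip_width: 21.4
[ 480.77040501 -320.26682465   11.47364468] [0.25777654 0.96862918 3.84029184] 21.391118720904924
```

View pics/w8.png

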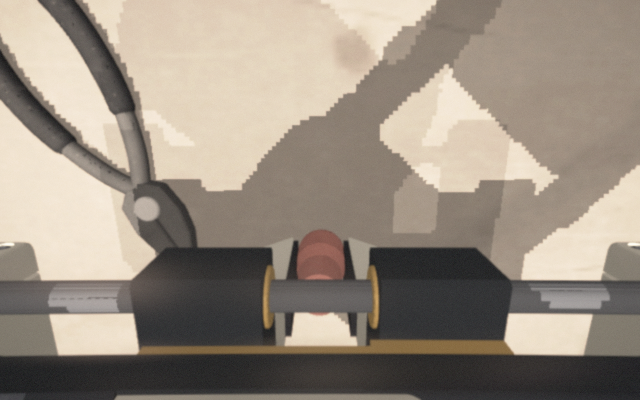

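```bash
python3 -m inch '[[[0,0,0,0,0,0,0.2],[0,0,0,0,0,0,0.2],[0,0,0.01,0,0,0,0.2],[0,0,0.024,0,0,0,0.2],[0,0,0.024,0,0,0,0.2],[0,0,0.024,0,0,0,0.4],[0,0,0.024,0,0,0,0.6],[0,0,0.024,0,0,0,0.8],[0,0,0.024,0,0,0,0.8],[0,0,0.024,0,0,0,0.8]]]'; python3 - <<'E'
from h import *
o,im=snap('wrist','w9'); print(o['tool_pos'],o['contact_force'],o['grip_width'])
cv2.imwrite('pics/w9z.png',cv2.resize(im[190:350,240:400,::-1],None,fx=3.5,fy=3.5))
E
```

```text
time: 26.9
tool_pos: [480.4, -320.1, 5.9]
tcp_rot: [3.141, -0.0, 1.56]
contact_force: [-0.0, 0.4, -0.0]
grip_width: 21.7
[ 480.39569016 -320.05644072    5.93632504] [-0.02775885  0.43459438 -0.01532172] 21.685466210522602
```

View pics/w9z.png

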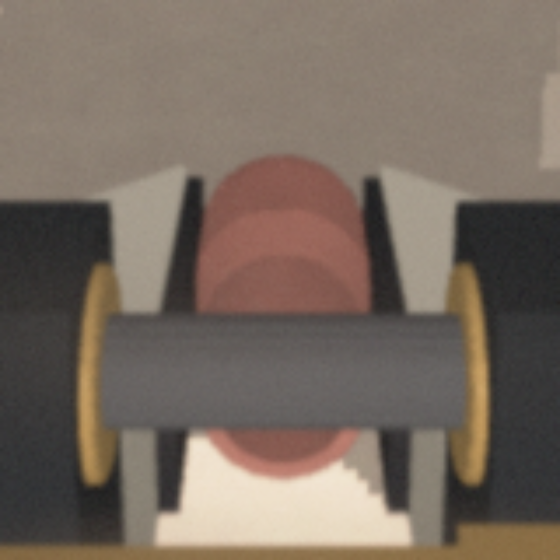

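```bash
python3 -m inch '[[[0,0,-0.03,0,0,0,0.8],[0,0,-0.1,0,0,0,0.8],[0,0,-0.22,0,0,0,0.8],[0,0,-0.36,0,0,0,0.8],[0,0,-0.5,0,0,0,0.8],[0,0,-0.64,0,0,0,0.8],[0,0,-0.78,0,0,0,0.8],[0,0,-0.9,0,0,0,0.8],[0,0,-0.97,0,0,0,0.8],[0,0,-1,0,0,0,0.8]]]'; python3 - <<'E'
from h import *
o,im=snap('wrist','w10'); print(o['tool_pos'],o['tcp_rot'],o['contact_force'],o['grip_width'])
E
```

```text
time: 28.2
tool_pos: [480.4, -320.2, 206.9]
tcp_rot: [3.141, 0.001, 1.56]
contact_force: [-0.3, 0.1, 0.0]
grip_width: 21.8
[ 480.434596   -320.15784272  206.92108634] [3.14058802e+00 7.17361649e-04 1.55953176e+00] [-0.31395449  0.10552032  0.02458426] 21.849628682469742
```

View pics/w10.png

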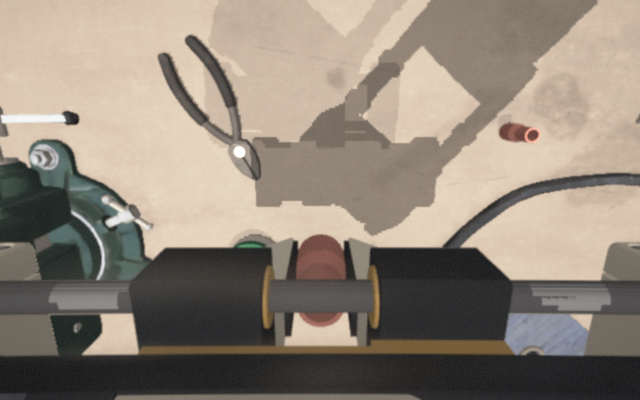

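```bash
python3 -m inch '[[[0.06,0,0,0,0,-0.06,0.8],[0.18,0,0,0,0,-0.18,0.8],[0.32,0,0,0,0,-0.32,0.8],[0.46,0,0,0,0,-0.46,0.8],[0.6,0,0,0,0,-0.6,0.8],[0.74,0,0,0,0,-0.74,0.8],[0.86,0,0,0,0,-0.86,0.8],[0.95,0,0,0,0,-0.95,0.8],[1,0,0,0,0,-1,0.8],[1,0,0,0,0,-1,0.8]]]' && python3 -m inch '[[[0.06,0.06,0,0,0,0,0.8],[0.18,0.18,0,0,0,0,0.8],[0.32,0.31,0,0,0,0,0.8],[0.46,0.45,0,0,0,0,0.8],[0.6,0.59,0,0,0,0,0.8],[0.74,0.73,0,0,0,0,0.8],[0.86,0.85,0,0,0,0,0.8],[0.95,0.93,0,0,0,0,0.8],[1,0.98,0,0,0,0,0.8],[1,0.98,0,0,0,0,0.8]]]'
```

```text
time: 29.5
tool_pos: [482.4, -119.4, 205.5]
tcp_rot: [-3.141, -0.001, 2.346]
contact_force: [-0.6, -0.3, -0.4]
grip_width: 21.9
time: 30.75
tool_pos: [482.8, 160.5, 205.8]
tcp_rot: [-3.141, -0.0, 2.346]
contact_force: [-0.5, -1.3, -0.3]
grip_width: 21.5
```

```bash
python3 -m inch '[[[-0.006,0.04,0,0,0,0,0.8],[-0.02,0.14,0,0,0,0,0.8],[-0.04,0.27,0,0,0,0,0.8],[-0.06,0.41,0,0,0,0,0.8],[-0.08,0.54,0,0,0,0,0.8],[-0.095,0.64,0,0,0,0,0.8],[-0.103,0.69,0,0,0,0,0.8],[-0.103,0.7,0,0,0,0,0.8],[-0.103,0.7,0,0,0,0,0.8],[-0.103,0.7,0,0,0,0,0.8]]]'; python3 - <<'E'
from h import *
o,im=snap('wrist','w11'); print(o['tool_pos'],o['tcp_rot'],o['contact_force'])
o2,im=snap('scene','s11');cv2.imwrite('pics/s11z.png',cv2.resize(im[60:210,220:370,::-1],None,fx=4,fy=4,interpolation=cv2.INTER_CUBIC))
c,s=np.cos(.773),np.sin(.773)
W=lambda x,y,z:[615.4+c*x-s*y,261.5+s*x+c*y,z]
print(proj('wrist',[W(-80,80,130),W(-80,-80,130),W(-75,0,130)],o))
E
```

```text
time: 32.0
tool_pos: [597.1, 242.7, 206.2]
tcp_rot: [3.141, 0.0, 2.345]
contact_force: [1.2, 0.1, -0.8]
grip_width: 21.8
[597.12586065 242.70725592 206.23096689] [3.14149262e+00 1.38352245e-05 2.34462012e+00] [ 1.15723781  0.10628905 -0.84122567]
[[445.83356529 133.75862524]
 [197.65783986 133.92685774]
 [321.76708202 141.83574228]]
```

View pics/w11.png

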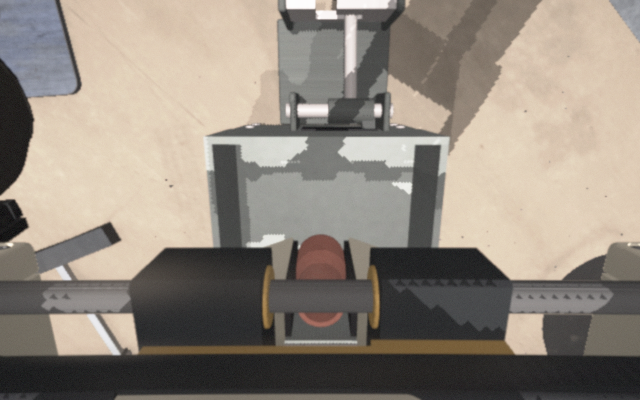

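View pics/s11z.png

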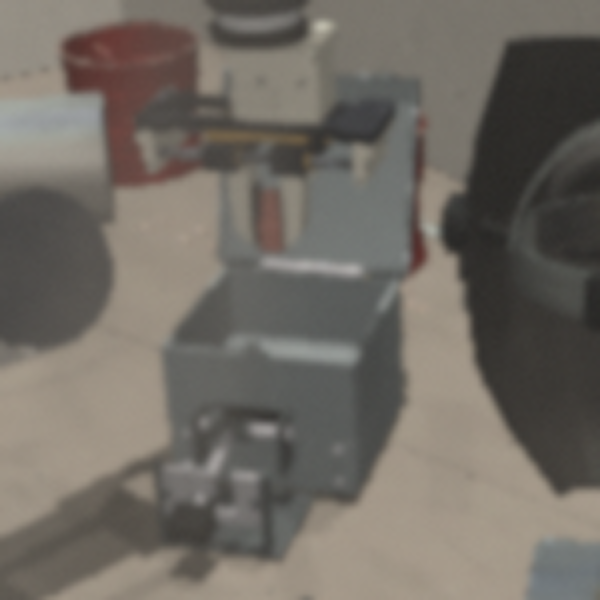

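```bash
python3 -m inch '[[[0.01,0,0.06,0,0,0,0.8],[0.015,0,0.18,0,0,0,0.8],[0.015,0,0.3,0,0,0,0.8],[0.015,0,0.42,0,0,0,0.8],[0.015,0,0.52,0,0,0,0.8],[0.015,0,0.59,0,0,0,0.8],[0.015,0,0.64,0,0,0,0.8],[0.015,0,0.67,0,0,0,0.8],[0.015,0,0.675,0,0,0,0.8],[0.015,0,0.675,0,0,0,0.8]]]'
```

```text
time: 33.35
tool_pos: [595.6, 245.3, 71.4]
tcp_rot: [3.141, 0.0, 2.345]
contact_force: [-0.9, -0.6, -0.7]
grip_width: 21.7
```

```bash
python3 -m inch '[[[0,0,0.003,0,0,0,0.8],[0,0,0.005,0,0,0,0.8],[0,0,0.007,0,0,0,0.8],[0,0,0.009,0,0,0,0.8],[0,0,0.011,0,0,0,0.8],[0,0,0.012,0,0,0,0.8],[0,0,0.013,0,0,0,0.8],[0,0,0.014,0,0,0,0.8],[0,0,0.014,0,0,0,0.8],[0,0,0.014,0,0,0,0.8]]]'; python3 -c "
from h import *
o,im=snap('wrist','w12'); print(o['tool_pos'],o['contact_force'])"
```

```text
time: 34.6
tool_pos: [595.7, 245.4, 70.8]
tcp_rot: [3.14, 0.001, 2.345]
contact_force: [-4.6, -1.3, 14.4]
grip_width: 21.8
[595.73303662 245.38685484  70.77655801] [-4.58399461 -1.34684395 14.40521288]
```

View pics/w12.png

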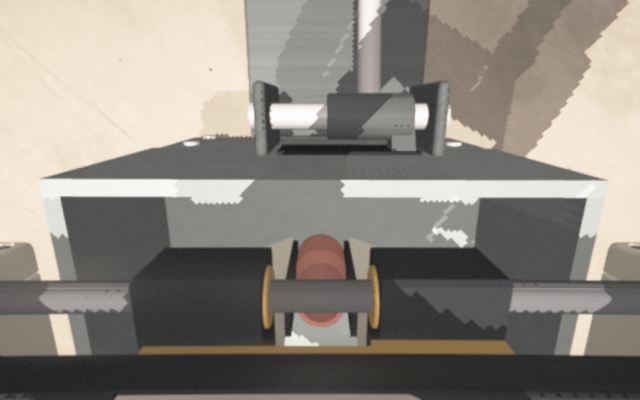

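```bash
python3 - <<'E'
from h import *
o,im=snap('scene','s13');print(o['moment'],o['contact_force'],o['tcp_rot'])
_,b=snap('side','d13')
z=lambda i,x,y:cv2.resize(i[y:y+100,x:x+90,::-1],None,fx=4.4,fy=5,interpolation=cv2.INTER_CUBIC)
cv2.imwrite('pics/s13z.png',np.hstack([z(im,245,95),z(b,250,105)]))
E
```

```text
[-0.22163503  0.98011949 -0.0055554 ] [-5.12348005 -0.74405749 13.82733176] [3.13963348e+00 1.08983989e-03 2.34511426e+00]
```

View pics/s13z.png

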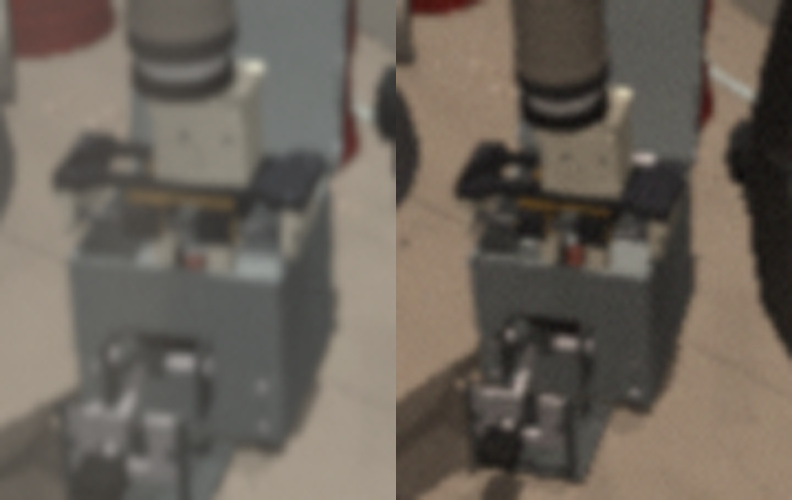

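```bash
python3 - <<'E'
import cv2,numpy as np
L=[cv2.resize(cv2.imread(f'pics/{n}.png')[220:345,270:375],None,fx=2.5,fy=4,interpolation=cv2.INTER_CUBIC) for n in('w9','w11','w12')]
cv2.imwrite('pics/cmp.png',np.hstack(L))
E
```

```text
(no output)
```

View pics/cmp.png

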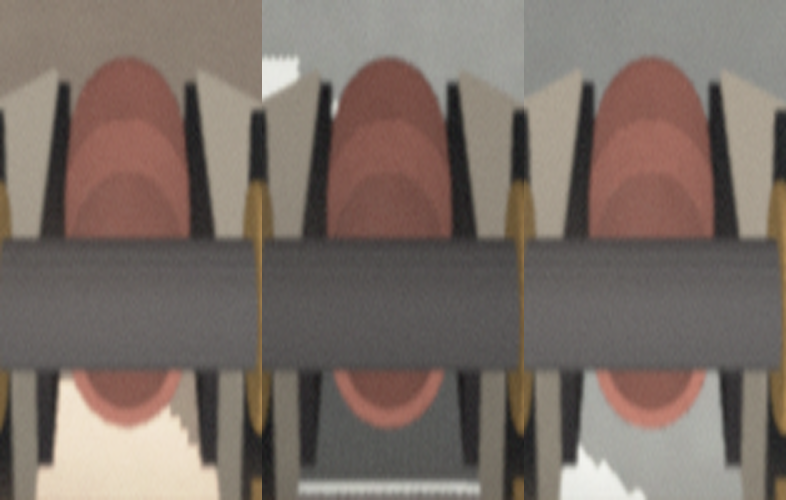

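```bash
python3 -m inch '[[[0.002,-0.002,-0.004,0,0,0,0.8],[0.004,-0.004,-0.004,0,0,0,0.8],[0.006,-0.006,-0.004,0,0,0,0.8],[0.006,-0.006,-0.004,0,0,0,0.8],[0.006,-0.006,-0.004,0,0,0,0.8],[0.006,-0.006,-0.004,0,0,0,0.8],[0.006,-0.006,-0.004,0,0,0,0.8],[0.006,-0.006,-0.004,0,0,0,0.8],[0.006,-0.006,-0.004,0,0,0,0.8],[0.006,-0.006,-0.004,0,0,0,0.8]]]'; python3 -c "
from h import *
o=bot.get_obs(); print(o['tool_pos'],o['contact_force'],o['moment'])"
```

```text
time: 36.0
tool_pos: [595.6, 245.3, 70.9]
tcp_rot: [3.137, 0.003, 2.345]
contact_force: [1.8, -1.0, 7.3]
grip_width: 21.8
[595.57381868 245.32994017  70.87470155] [ 1.81885118 -0.96468233  7.32332482] [-0.09818151 -0.2679544  -0.00745277]
```

```bash
python3 - <<'E'
import cv2,numpy as np
a=cv2.imread('pics/s13.png');b=cv2.imread('pics/d13.png')
cv2.imwrite('pics/za.png',cv2.resize(a[120:165,255:325],None,fx=11,fy=11,interpolation=cv2.INTER_CUBIC))
cv2.imwrite('pics/zb.png',cv2.resize(b[130:175,258:328],None,fx=11,fy=11,interpolation=cv2.INTER_CUBIC))
E
```

```text
(no output)
```

View pics/za.png

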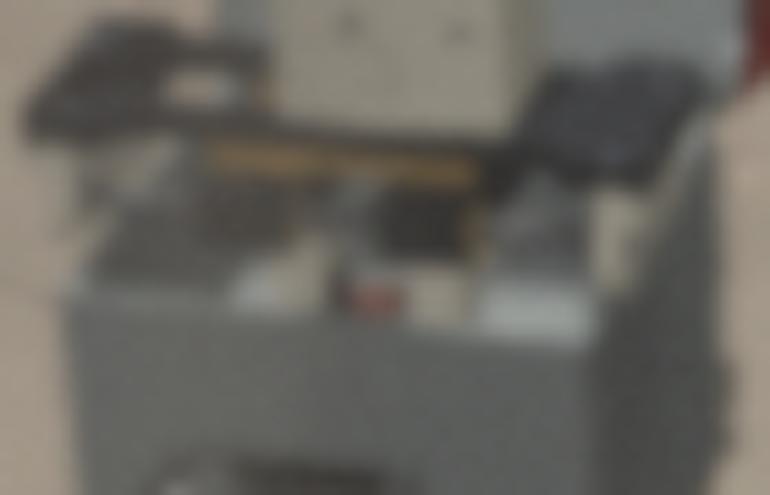

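View pics/zb.png

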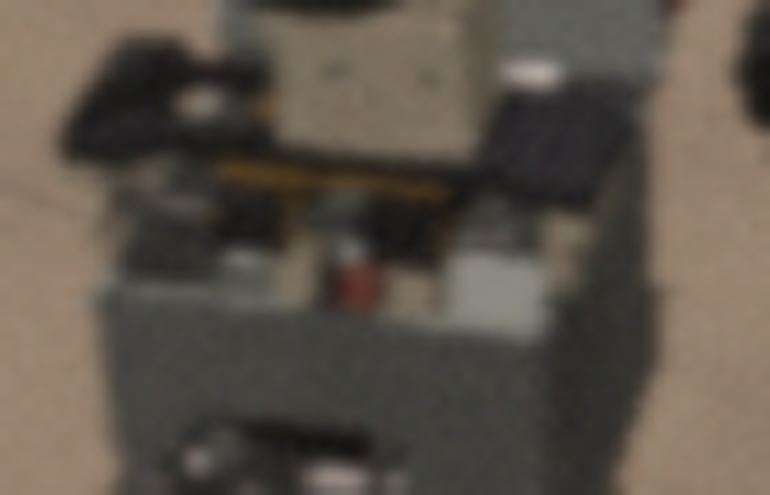

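```bash
python3 - <<'E'
from h import *
T=np.array([595.7,245.4,70.8]); R=Ro.from_euler('xyz',[3.14,.001,2.345]).as_matrix()
for n,x0,y0 in(('scene',255,120),('side',258,130)):
  for x in(-95,-75):
    for y in (-37,-12,12,37):
      P=T+R@np.array([x,y,-66.]); u=proj(n,P)[0]; print(n,x,y,P.round(0),((u-[x0,y0])*11).round(0))
E
```

```text
scene -95 -37 [636. 152. 137.] [647. 294.]
scene -95 -12 [653. 169. 137.] [669. 255.]
scene -95 12 [671. 186. 137.] [689. 218.]
scene -95 37 [688. 203. 137.] [709. 181.]
scene -75 -37 [622. 166. 137.] [580. 288.]
scene -75 -12 [639. 183. 137.] [602. 249.]
scene -75 12 [657. 200. 137.] [623. 212.]
scene -75 37 [674. 218. 137.] [644. 175.]
side -95 -37 [636. 152. 137.] [588. 298.]
side -95 -12 [653. 169. 137.] [606. 258.]
side -95 12 [671. 186. 137.] [622. 221.]
side -95 37 [688. 203. 137.] [639. 183.]
side -75 -37 [622. 166. 137.] [532. 291.]
side -75 -12 [639. 183. 137.] [550. 252.]
side -75 12 [657. 200. 137.] [567. 215.]
side -75 37 [674. 218. 137.] [584. 177.]
```

```bash
python3 - <<'E'
from h import *
c,s=np.cos(.773),np.sin(.773)
W=lambda x,y,z:[615.4+c*x-s*y,261.5+s*x+c*y,z]
for n,x0,y0 in(('scene',255,120),('side',258,130)):
  for z in (130,137):
    for y in(-77.5,82.5): 
      print(n,z,y,((proj(n,[W(-80,y,z)])[0]-[x0,y0])*11).round(0))
print(tri('scene',(255+597/11,120+343/11),'side',(258+549/11,130+338/11)))
print(tri('scene',(255+68/11,120+295/11),'side',(258+98/11,130+295/11)))
E
```

```text
scene 130 -77.5 [581. 339.]
scene 130 82.5 [ 50. 289.]
scene 137 -77.5 [580. 317.]
scene 137 82.5 [ 48. 267.]
side 130 -77.5 [533. 338.]
side 130 82.5 [ 85. 287.]
side 137 -77.5 [532. 321.]
side 137 82.5 [ 83. 270.]
(array([620.88041079, 155.09453959, 123.92926231]), np.float64(0.8382818210784522))
(array([501.55430232, 255.62808195, 131.40005977]), np.float64(1.0250294790811258))
```

```bash
python3 -m inch '[[[0,0,-0.003,0,0,0,0.8],[0,0,-0.005,0,0,0,0.8],[0,0,-0.005,0,0,0,0.45],[0,0,-0.005,0,0,0,0.3],[0,0,-0.005,0,0,0,0.15],[0,0,-0.005,0,0,0,0],[0,0,-0.005,0,0,0,0],[0,0,-0.03,0,0,0,0],[0,0,-0.1,0,0,0,0],[0,0,-0.2,0,0,0,0]]]'; python3 -c "
from h import *
o,im=snap('wrist','w14'); print(o['tool_pos'],o['contact_force'])"
```

```text
time: 37.25
tool_pos: [593.6, 245.2, 110.0]
tcp_rot: [-3.142, -0.0, 2.345]
contact_force: [-0.2, -0.5, 0.4]
grip_width: 46.1
[593.60480095 245.20940446 109.95929178] [-0.19079346 -0.45351239  0.37649368]
```

View pics/w14.png

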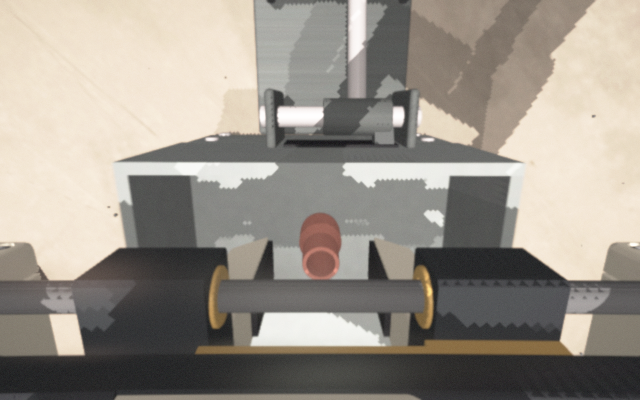

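```bash
python3 -m inch '[[[0,0,-0.08,0,0,0,0],[0,0,-0.2,0,0,0,-0.1],[0.01,-0.06,-0.25,0,0,0,-0.1],[0.025,-0.2,-0.25,0,0,0,-0.1],[0.045,-0.36,-0.25,0,0,0,-0.1],[0.065,-0.53,-0.25,0,0,0,-0.1],[0.083,-0.69,-0.25,0,0,0,-0.1],[0.095,-0.79,-0.25,0,0,0,-0.1],[0.103,-0.847,-0.25,0,0,0,-0.1],[0.103,-0.847,-0.25,0,0,0,-0.1]]]'; python3 -c "
from h import *
o,im=snap('wrist','w15'); print(o['tool_pos'],o['contact_force'])
cv2.imwrite('pics/w15z.png',cv2.resize(im[130:300,220:420,::-1],None,fx=3,fy=3))"
```

```text
time: 38.55
tool_pos: [457.6, 141.2, 159.1]
tcp_rot: [3.141, -0.0, 2.344]
contact_force: [0.1, 0.0, 0.0]
grip_width: 50.5
[457.64954211 141.2461006  159.0663419 ] [0.11519756 0.01810336 0.04179189]
```

View pics/w15z.png

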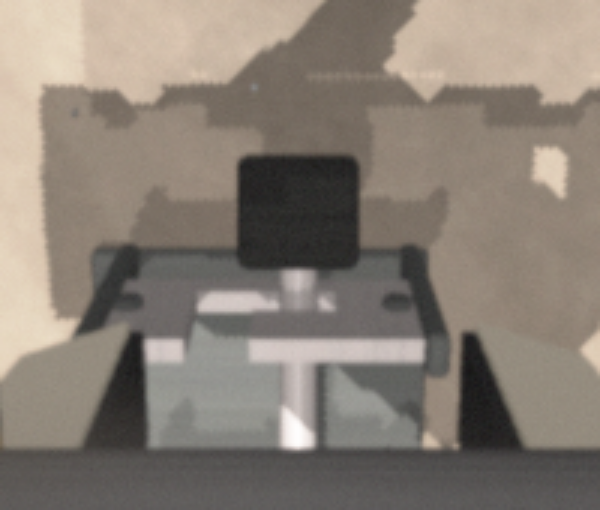

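```bash
python3 -m inch '[[[0,0,0.1,0,0,0,-0.1],[0,0,0.25,0,0,0,-0.1],[0,0,0.42,0,0,0,-0.1],[0,0,0.57,0,0,0,-0.1],[0,0,0.66,0,0,0,-0.1],[0,0,0.705,0,0,0,-0.1],[0,0,0.705,0,0,0,0.1],[0,0,0.705,0,0,0,0.5],[0,0,0.705,0,0,0,0.5],[0,0,0.705,0,0,0,0.5]]]'
```

```text
time: 39.85
tool_pos: [458.7, 141.8, 18.6]
tcp_rot: [3.14, 0.001, 2.345]
contact_force: [0.1, 1.4, 1.8]
grip_width: 32.0
```

```bash
python3 -m inch '[[[0,0,0.004,0,0,0,0.5],[0,0,0.008,0,0,0,0.5],[0,0.001,0.012,0,0,0,0.5],[0,0.001,0.016,0,0,0,0.5],[0,0.001,0.019,0,0,0,0.5],[0,0.002,0.021,0,0,0,0.5],[0,0.002,0.022,0,0,0,0.5],[0,0.002,0.022,0,0,0,0.5],[0,0.002,0.022,0,0,0,0.5],[0,0.002,0.022,0,0,0,0.5]]]'
```

```text
time: 41.1
tool_pos: [459.8, 142.1, 15.0]
tcp_rot: [3.138, 0.002, 2.345]
contact_force: [-0.6, -0.3, 11.6]
grip_width: 32.0
```

```bash
python3 -m inch '[[[-0.006,0,0,0,0,0,0.5],[-0.014,0,0,0,0,0,0.5],[-0.022,0,0,0,0,0,0.5],[-0.03,0,0,0,0,0,0.5],[-0.038,0,0,0,0,0,0.5],[-0.045,0,0,0,0,0,0.5],[-0.05,0,0,0,0,0,0.5],[-0.05,0,0,0,0,0,0.5],[-0.05,0,0,0,0,0,0.5],[-0.05,0,0,0,0,0,0.5]]]'
```

```text
time: 42.35
tool_pos: [466.9, 134.8, 15.0]
tcp_rot: [3.138, 0.002, 2.345]
contact_force: [-1.4, -0.7, 11.5]
grip_width: 31.6
```

```bash
python3 -m inch '[[[-0.006,0,0,0,0,0,0.5],[-0.014,0,0,0,0,0,0.5],[-0.022,0,0,0,0,0,0.5],[-0.03,0,0,0,0,0,0.5],[-0.038,0,0,0,0,0,0.5],[-0.045,0,0,0,0,0,0.5],[-0.051,0,0,0,0,0,0.5],[-0.051,0,0,0,0,0,0.5],[-0.051,0,0,0,0,0,0.5],[-0.051,0,0,0,0,0,0.5]]]'
```

```text
time: 43.6
tool_pos: [473.9, 127.6, 15.0]
tcp_rot: [3.138, 0.002, 2.345]
contact_force: [-1.2, 0.4, 11.4]
grip_width: 31.8
```

```bash
python3 -m inch '[[[0,-0.002,-0.008,0,0,0,0.5],[0,-0.004,-0.02,0,0,0,0.5],[0,-0.007,-0.034,0,0,0,0.5],[0,-0.01,-0.05,0,0,0,0.5],[0,-0.013,-0.066,0,0,0,0.5],[0,-0.016,-0.082,0,0,0,0.5],[0,-0.018,-0.098,0,0,0,0.5],[0,-0.02,-0.114,0,0,0,0.5],[0,-0.021,-0.13,0,0,0,0.5],[0,-0.021,-0.14,0,0,0,0.5]]]' && python3 -m inch '[[[0,-0.001,-0.012,0,0,0,0.5],[0,-0.001,-0.024,0,0,0,0.5],[0,-0.001,-0.036,0,0,0,0.5],[0,-0.001,-0.048,0,0,0,0.5],[0,0,-0.06,0,0,0,0.5],[0,0,-0.072,0,0,0,0.5],[0,0.001,-0.084,0,0,0,0.5],[0,0.002,-0.094,0,0,0,0.5],[0,0.002,-0.1,0,0,0,0.5],[0,0.002,-0.1,0,0,0,0.5]]]'
```

```text
time: 44.85
tool_pos: [470.2, 124.7, 41.9]
tcp_rot: [3.14, 0.001, 2.345]
contact_force: [4.0, 2.8, 4.2]
grip_width: 31.3
time: 46.1
tool_pos: [470.8, 125.3, 61.7]
tcp_rot: [3.139, 0.001, 2.345]
contact_force: [6.8, 5.3, 2.6]
grip_width: 31.3
```

```bash
python3 -m inch '[[[0,0.004,-0.006,0,0,0,0.5],[0,0.006,-0.012,0,0,0,0.5],[0,0.007,-0.018,0,0,0,0.5],[0,0.008,-0.024,0,0,0,0.5],[0,0.009,-0.03,0,0,0,0.5],[0,0.01,-0.036,0,0,0,0.5],[0,0.011,-0.042,0,0,0,0.5],[0,0.012,-0.047,0,0,0,0.5],[0,0.013,-0.052,0,0,0,0.5],[0,0.013,-0.054,0,0,0,0.5]]]'
```

```text
time: 47.35
tool_pos: [471.2, 127.1, 70.5]
tcp_rot: [-3.141, -0.002, 2.345]
contact_force: [7.7, 6.8, -17.0]
grip_width: 31.6
```

```bash
python3 - <<'E'
from h import *
o,im=snap('wrist','w20'); print(o['tool_pos'],o['contact_force'],o['moment'])
o2,im2=snap('scene','s20')
_,im3=snap('side','d20')
z=lambda i,x,y:cv2.resize(i[y:y+110,x:x+90,::-1],None,fx=4.4,fy=5,interpolation=cv2.INTER_CUBIC)
cv2.imwrite('pics/s20z.png',np.hstack([z(im2,245,100),z(im3,250,110)]))
E
```

```text
[471.17501259 127.11771738  70.51647447] [  7.66688786   6.75868329 -17.01331425] [ 0.72346533 -1.1334157  -0.04789399]
```

View pics/w20.png

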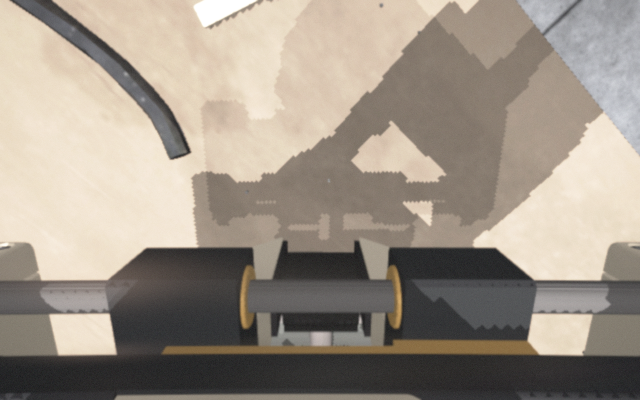

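View pics/s20z.png

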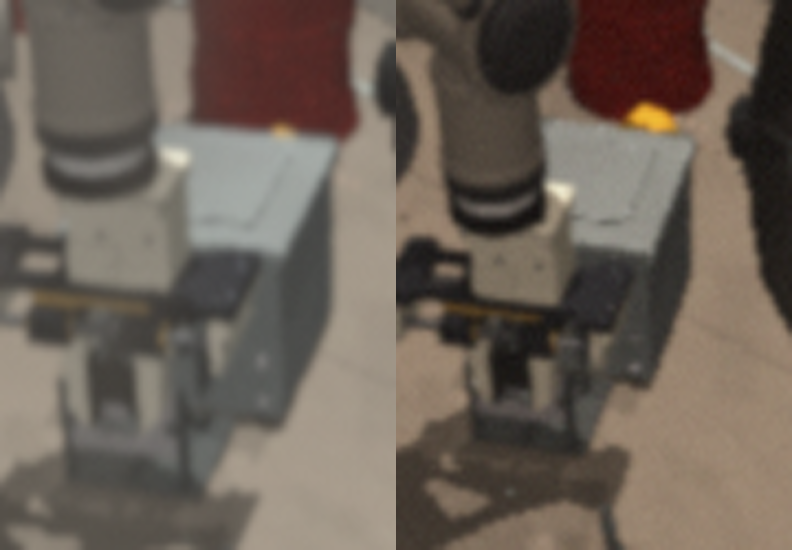

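```bash
python3 -m inch '[[[0,0.002,0.003,0,0,0,0.5],[0,0.004,0.006,0,0,0,0.5],[0,0.006,0.009,0,0,0,0.5],[0,0.006,0.011,0,0,0,0.5],[0,0.006,0.011,0,0,0,0.5],[0,0.006,0.011,0,0,0,0.5],[0,0.006,0.011,0,0,0,0.5],[0,0.006,0.011,0,0,0,0.5],[0,0.006,0.011,0,0,0,0.5],[0,0.006,0.011,0,0,0,0.5]]]'; python3 -c "
from h import *
o=bot.get_obs(); p=o['tool_pos']; print(p,o['contact_force'],-.6993*p[0]+.7148*p[1],.7148*p[0]+.6993*p[1])"
```

```text
time: 48.75
tool_pos: [471.5, 126.9, 70.0]
tcp_rot: [-3.14, -0.001, 2.345]
contact_force: [-4.5, -3.3, 4.7]
grip_width: 31.9
[471.45961266 126.92409123  70.03750289] [-4.54414263 -3.30220169  4.67056306] -238.9663667214462 425.75734812758753
```

```bash
python3 -m inch '[[[-0.002,-0.002,-0.003,0,0,0,0.5],[-0.004,-0.003,-0.004,0,0,0,0.5],[-0.004,-0.003,-0.004,0,0,0,0.5],[-0.004,-0.003,-0.004,0,0,0,0.5],[-0.004,-0.003,-0.004,0,0,0,0.5],[-0.004,-0.003,-0.004,0,0,0,0.4],[-0.004,-0.003,-0.004,0,0,0,0.1],[-0.004,-0.003,-0.004,0,0,0,-0.1],[-0.004,-0.003,-0.004,0,0,0,-0.1],[-0.004,-0.003,-0.004,0,0,0,-0.1]]]' && python3 -m inch '[[[0,0,-0.06,0,0,0,-0.1],[0,0,-0.15,0,0,0,-0.1],[0,0,-0.28,0,0,0,-0.2],[0,0,-0.42,0,0,0,-0.2],[0,0,-0.55,0,0,0,-0.2],[0,0,-0.65,0,0,0,-0.2],[0,0,-0.7,0,0,0,-0.2],[0,0,-0.7,0,0,0,-0.2],[0,0,-0.7,0,0,0,-0.2],[0,0,-0.7,0,0,0,-0.2]]]'; python3 - <<'E'
from h import *
o,im=snap('wrist','w22'); p=o['tool_pos'];print(p,o['contact_force'],-.6993*p[0]+.7148*p[1])
cv2.imwrite('pics/w22z.png',cv2.resize(im[150:300,250:420,::-1],None,fx=4.5,fy=4,interpolation=cv2.INTER_CUBIC))
o2,im2=snap('scene','s22')
_,im3=snap('side','d22')
z=lambda i,x,y:cv2.resize(i[y:y+110,x:x+90,::-1],None,fx=4.4,fy=5,interpolation=cv2.INTER_CUBIC)
cv2.imwrite('pics/s22z.png',np.hstack([z(im2,245,100),z(im3,250,110)]))
E
```

```text
time: 50.0
tool_pos: [473.1, 126.4, 71.3]
tcp_rot: [3.141, 0.001, 2.345]
contact_force: [0.5, -0.0, -0.2]
grip_width: 50.5
time: 51.25
tool_pos: [472.3, 126.3, 210.1]
tcp_rot: [-3.14, -0.001, 2.345]
contact_force: [-0.5, -0.4, -0.4]
grip_width: 55.0
[472.26428985 126.32101798 210.14068113] [-0.53250088 -0.40494876 -0.38824411] -239.960154238203
```

View pics/w22z.png

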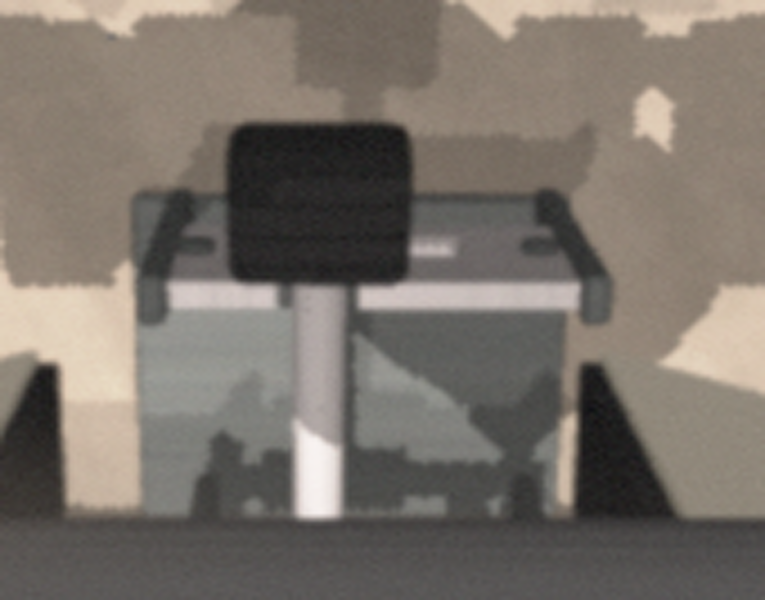

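View pics/s22z.png

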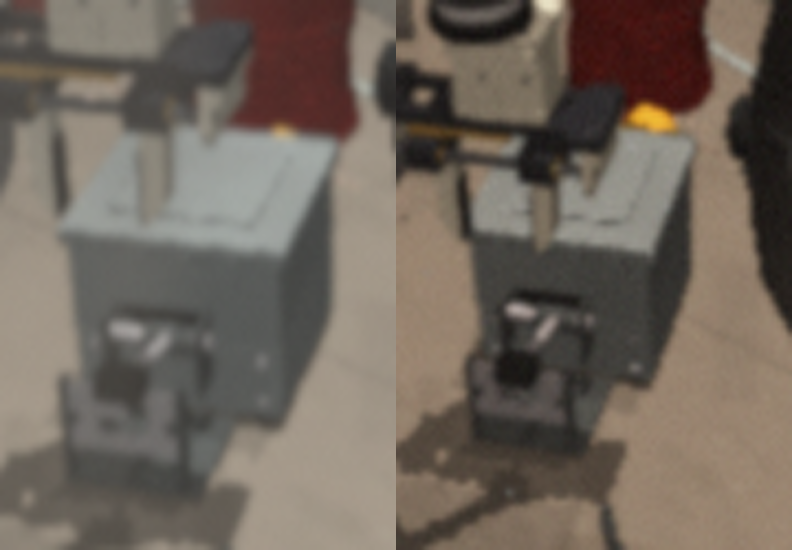

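```bash
python3 - <<'E'
import cv2,numpy as np
a=cv2.imread('pics/scene0.png').astype(int);b=cv2.imread('pics/s22.png').astype(int)
for n,(x,y,w,h) in dict(slim=(295,235,28,28),pot=(398,272,36,36),wide=(350,270,28,28),lid=(280,124,40,26)).items(): print(n,abs(a-b)[y:y+h,x:x+w].mean().round(2))
E
python3 -c "
from plant import bot
bot.close_job()"
```

```text
slim 1.81
pot 1.94
wide 13.3
lid 4.72
the job is handed in; nothing more can be done
```

The wider cup is standing in the canister, the lid is shut, and the pedal is back up at rest. I handed the job in at about 51 s of the 72 s limit.

**What I did:**
1. I pinched the pedal pad and pressed it until I felt the slot's bottom. The pad force rose from about 13 N to 19 N there.
2. I backed off about 2 mm, slid the pedal about 20 mm into the notch without feeling side resistance, and let go.
3. I regripped the cup about 5 mm lower, lifted it without slip, set it down and let go. A wrist picture showed it upright.
4. I pinched the pedal again, brought it out of the notch and eased it up slowly until the lid shut.

**Last checks:**
- **Lid and pedal:** both outside cameras show the lid shut. The wrist picture shows the pad back at its starting height and within about 0.3 mm of its starting place along the pin.
- **Other objects:** the areas around the slim cup and the flux pot look the same as in the first picture.
- **Robot:** nothing was touching the gripper, and the measured force was about zero.

**Readings that disagreed:**
- **Cup set-down:** contact came about 3 mm higher than the stated 62 mm floor, at up to 14 N. Force and moment readings did not settle whether it was the cup on the floor or the gripper on the rim. The pictures put the gripper body about 7 mm above the rim, so I took it as the floor.
- **Pedal at the top:** on the way up I pulled about 17 N upward against the pedal's end of travel, because the second grip sat about 6 mm lower on the pad. I relaxed that pull before letting go.
- **Cup width:** the gripper read about 21.7 mm on a cup given as 24 mm across. In the pictures it was clearly the wider of the two.

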